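# Pack the full hardware cartons in the case and shut its stayed lid

## Task

Raise the lid of the grey parts case until its folding stay locks and holds it open by itself. The small cartons on the bench look alike but some are full of screws and some are empty: feel which is which by lifting, set the full ones flat side by side on the floor of the case and the empty ones flat in the yellow tray. Then, with all of them sorted, unlock the stay at its red knee grip, fold it so that the lid comes fully shut, and leave the screwdriver, jar and tape alone.

Things in the scene. Friction and masses are not known exactly. Their poses are not given: they have to be found in the camera images.
- case_floor (a point): Centre of the inner floor of the grey sheet-steel parts case, which is fixed to the bench (5 mm above the bench). Case outside: 200 mm along its x, 260 mm along its y, walls 85 mm high and 5 mm thick. x points from the front wall (towards the robot) to the hinge side, y along the hinge to the left as the robot sees it, z up.
- lid (a joint): Angle of the case's blue lid (200 mm deep, 6 mm thick, 0.6 kg), rad: 0 shut, growing as it opens; with the stay straight it is 1.40, which is a hard stop; locked open it rests at about 1.36. The lid weighs about 3 N at its front edge; the hinge is damped (0.5 N m s/rad), so a lid let go anywhere short of the lock sinks shut by itself in about two to three seconds.
- lid_bar (a point): Middle of the round steel lifting bar on the lid (10 mm thick, 120 mm long, parallel to the hinge, its centre line 35 mm above the lid's outer face and 30 mm from the front edge). A finger fits under it on either side; it can be pinched from above and turns between the pads while the lid swings. Axes as the lid: x towards the hinge, y along bar and hinge, z out of the lid's outer face.
- lid_hinge (a point): Middle of the lid's hinge line, at the case's far rim, 85 mm above the bench. y lies along the hinge; the lifting bar's centre line goes round it at a radius of 175 mm.
- stay_knee (a joint): Unfolding of the knee of the folding stay (two flat 76 mm links on the case's right-hand end, from its side to the lid's edge), rad: 0 folded, lid shut; 2.75 links in line, lid at its stop; 3.17 locked: knee over centre towards the hinge, lid resting on it. A weak spring carries the knee over centre when the lid, lifted to its stop, is let down a little. Pressing the lid does not unlock it.
- knee_grip (a point): Middle of the stay's red round knee grip (16 mm thick, 72 mm long, parallel to the hinge, its middle 65 mm beyond the right-hand case wall). Locked, it is 110 mm above the bench, free all round. It moves on a 76 mm circle about stay_pivot: 1 to 4 N towards the case's front lifts the lid slightly and passes the centre; 30 mm on, the lid's weight folds the stay.
- stay_pivot (a point): Point on the axis of the stay's lower pivot on the case, 55 mm above the bench, 65 mm beyond the right-hand case wall (in line with the middle of the red grip). Axes as case_floor.
- tray_in (a point): Centre of the inner floor of the yellow plastic tray for empties, fixed to the bench: 200 x 150 mm outside along its x and y, rim 22 mm high, wall and floor 4 mm thick (floor 4 mm above the bench).
- a_mid (a point): Centre of a loose brown cardboard carton with paper tape, 62 mm along its x, 42 mm along its y, 46 mm high (z). All cartons look the same; a full one weighs 0.32 to 0.46 kg, an empty one 0.04 to 0.06 kg. May be absent.
- carton_a: The same carton as a_mid (full when it presses on what bears it with over 1.8 N); origin at the centre of its underside.
- b_mid (a point): Centre of a loose brown cardboard carton with paper tape, 62 mm along its x, 42 mm along its y, 46 mm high (z). All cartons look the same; a full one weighs 0.32 to 0.46 kg, an empty one 0.04 to 0.06 kg. May be absent.
- carton_b: The same carton as b_mid (full when it presses on what bears it with over 1.8 N); origin at the centre of its underside.
- c_mid (a point): Centre of a loose brown cardboard carton with paper tape, 62 mm along its x, 42 mm along its y, 46 mm high (z). All cartons look the same; a full one weighs 0.32 to 0.46 kg, an empty one 0.04 to 0.06 kg. May be absent.
- carton_c: The same carton as c_mid (full when it presses on what bears it with over 1.8 N); origin at the centre of its underside.
- d_mid (a point): Centre of a loose brown cardboard carton with paper tape, 62 mm along its x, 42 mm along its y, 46 mm high (z). All cartons look the same; a full one weighs 0.32 to 0.46 kg, an empty one 0.04 to 0.06 kg. May be absent.
- carton_d: The same carton as d_mid (full when it presses on what bears it with over 1.8 N); origin at the centre of its underside.
- e_mid (a point): Centre of a loose brown cardboard carton with paper tape, 62 mm along its x, 42 mm along its y, 46 mm high (z). All cartons look the same; a full one weighs 0.32 to 0.46 kg, an empty one 0.04 to 0.06 kg. May be absent.
- carton_e: The same carton as e_mid (full when it presses on what bears it with over 1.8 N); origin at the centre of its underside.
- case: The grey case; origin under its centre, on the bench. Axes as case_floor.
- tray: The yellow tray; origin under its centre, axes as tray_in.
- screwdriver: A screwdriver lying on the bench beyond the work; origin on its underside. Leave alone.
- jar: A glass jar with red cap, 60 mm across, 85 mm high; origin under its centre. Leave alone.
- tape_roll: A roll of black tape lying flat, 90 mm across, 22 mm high; origin under its centre. Leave alone.
Mind the look-alikes: they are no part of the job. Leave any pink or purple look-alike of the carton_d alone.

How it is judged:
By the outcome, as a careful person would: the job done as asked, in the order asked, and still so for the second after the job is handed in, with the robot touching nothing.
Of carton_a, carton_b, carton_c, carton_d, carton_e only 3 to 5 are there at a start; the rules pass over those that are not, and their reading is None.
At some moment in a run one of carton_a, carton_b, carton_c, carton_d, carton_e may be knocked a few centimetres aside while the robot is not near it.
Once in a run the grip may slacken for a moment while it holds something.
It also fails if it takes over 210 s, if anything falls off the work surface, if the arm or the gripper's body presses on something with over 40 N, if the wrist force passes 120 N, or if a joint passes its speed limit or range.

## Robot

A 6-joint arm with a two-finger parallel gripper is mounted at the origin on the work surface. World frame = base frame: x ahead of the robot, y to its left, z up, the work surface at z = 0. Lengths are in m, angles in rad, forces in N, time in s.
With the tool pointing down it reaches from about 0.35 to 0.975 m from the base axis. Payload 4.9 kg.
Tool frame: the origin (TCP) lies at the very end of the fingers, on their centre line; the grasp point (between the pads) lies 19 mm behind it; z points along the fingers, y is the line along which they close (so a half turn about z gives the same grasp; the last joint's range is limited). The gripper opens to 85 mm and grips with 20 to 120 N. Pads are 22 mm wide; open, the fingers measure 114 mm over their backs; the gripper's body (76 mm by 85 mm) begins 54 mm behind the grasp point. The pads swing forward as they close: fully open they stand 13 mm farther back than shut.
Start: joints at [1.11, 0.053, 1.613, -0, 1.476, -0.119], TCP at [0.209, 0.589, 0.231] pointing down, gripper open.
Joint ranges: [-3.01, 3.01], [-1.01, 2.22], [0.06, 2.58], [-1.02, 4.17], [0.09, 2.62], [-3.14, 3.14]. Speed limits (rad/s): [2.57, 2.57, 3.14, 3.14, 3.14, 3.14].

## Interface

Orientations are given as a rotation vector (axis times angle).
In Python, from station import * gives the robot as it stands.
- The arm moves only by the shell command python3 -m crank 'ROWS' [OPENING] [FORCE]. ROWS is JSON, a list of rows, each an object with "offset": the shift along the tool's x, y, z in m, a list of three; "twist": the turn, a rotation vector about the tool's x, y, z in degrees, a list of three. In form: [{"offset": [x, y, z], "twist": [rx, ry, rz]}, ...]. A call has 1 to 20 rows; each row is the pose to reach, as a shift and turn from the pose commanded when the call began, along the tool's axes at that moment; what a row does not reach only later rows make up. A row lasts 1/8 s, in which the tool goes at most 62.5 mm and 10.7 degrees, less where a joint would pass 70% of its speed; a pose out of reach is approached as far as the arm can. A call with a gripper value outside its range is refused whole. OPENING is the opening, from 0 (shut) to 1 (fully open), set as the call begins (- or left out, the last holds). The fingers move at their own pace and stop on an object; FORCE is the grip in N (left out, the last holds). Time passes only in rows, so rows that repeat a pose let the fingers close. It gives the time, the measured TCP pose, the force, the opening and the grip force at its end, in the units of the state.
- get_obs(): the state, without advancing time (a new reading comes with each control period).
- get_image(name): name is "side" or "top" or "wrist"; returns the picture (400x640x3 uint8, red, green, blue); there is no depth.
- get_calibration(name): a dict with "intrinsics" (3x3 intrinsics, pixels), "world_from_camera" (4x4, takes a point from camera to world coordinates); the wrist camera has in their place "tool_from_camera" (4x4, takes a point from camera to tool coordinates, whose origin is the TCP and whose axes are the flange's). Camera axes: x right, y up, looking along -z (the intrinsics and any distortion apply to the point x, -y, -z); pixel columns grow to the right and rows downward; lengths in m; the calibration is good to about 2 mm. A picture is of the moment at which its call begins: read the wrist's pose just before it. get_calibration takes no time and is no camera call.
- finish_job(): hands the job in; it is judged then, once.
Trained networks look in the newest picture that a camera, given by its name, has taken for a name from the list of things; names that differ only in an ending like _2 or _b are one class to them, and where a whole thing is asked for, a point or a joint stands for the part that bears it (a point fixed in the world has none). Each returns a list of dicts, best first, with "confidence" (0 to 1); they miss things now and then, are a little off and sometimes report something else, mostly with a low value. They report only what shows in the picture. A call takes as long as a camera call. They do not tell look-alikes from the thing itself.
- cut_out(query, camera): "region" (400x640 bool, what is visible of it) and "rect" ([centre column, centre row, width, height] in pixels, round what is visible of it).
The state is a dict: "t": time; "q": joint angles; "dq": joint speeds; "effort": joint torques, N m; "tool_pos": TCP position; "tool_rot": TCP orientation; "contact_force": force on the tool from outside, world axes, zero at the start; "wrist_torque": the same for the moment, N m; "opening": finger opening in m; "grip_force": force on a finger pad.
Only numpy, scipy, OpenCV 4.12 (cv2) and the standard library are available. Lean on these libraries where they do the work, as an engineer would, in place of code of your own. Each camera call takes 0.05 s, during which the arm holds its last target. There are 200 camera calls.

## Working session

There is one attempt and no reset: what is moved stays moved. The work goes in short steps, Python scripts to look and compute and a shell command to move; the robot and the scene stay as the last step left them, time stands still between calls to the robot, and variables do not carry over. Pictures are saved under pics/ and viewed, at most 15 in all, crops included, and the job is handed in when it is done.

```bash
ls; mkdir -p pics; python3 - <<'E'
from station import *
import cv2,numpy as np
o=get_obs();print({k:np.round(v,3) for k,v in o.items()})
for n in("side","top"):
    im=get_image(n);cv2.imwrite(f"pics/{n}0.png",im[:,:,::-1])
    c=get_calibration(n);print(n,{k:np.round(v,3).tolist() for k,v in c.items()})
c=get_calibration("wrist");print({k:np.round(v,3).tolist() for k,v in c.items()})
for q in ["carton_a","lid_bar","knee_grip","case","tray","lid"]:
    for d in cut_out(q,"top"): print(q,round(d["confidence"],2),np.round(d["rect"],1),d["region"].sum())
E
```

```text
pics
{'t': np.float64(0.0), 'q': array([ 1.11 ,  0.053,  1.614,  0.   ,  1.476, -0.119]), 'dq': array([-0.001, -0.002,  0.001, -0.   , -0.002,  0.001]), 'effort': array([-0.0000e+00, -3.9369e+01, -3.7017e+01, -0.0000e+00,  7.0000e-03,
       -0.0000e+00]), 'tool_pos': array([0.209, 0.588, 0.23 ]), 'tool_rot': array([-5.340e-01, -3.095e+00,  3.000e-03]), 'contact_force': array([ 0.098, -0.195,  0.802]), 'wrist_torque': array([-0.009, -0.028, -0.061]), 'grip_force': np.float64(0.0), 'opening': np.float64(0.085)}
side {'intrinsics': [[366.047, 0.0, 321.715], [0.0, 366.047, 195.7], [0.0, 0.0, 1.0]], 'world_from_camera': [[0.759, 0.394, -0.518, 0.064], [-0.651, 0.455, -0.607, -0.609], [-0.003, 0.798, 0.603, 0.673], [0.0, 0.0, 0.0, 1.0]]}
top {'intrinsics': [[367.153, 0.0, 311.286], [0.0, 367.153, 196.938], [0.0, 0.0, 1.0]], 'world_from_camera': [[-0.005, 0.99, -0.142, 0.414], [-1.0, -0.007, -0.009, -0.021], [-0.01, 0.142, 0.99, 1.257], [0.0, 0.0, 0.0, 1.0]]}
{'intrinsics': [[317.518, 0.0, 319.283], [0.0, 317.518, 198.747], [0.0, 0.0, 1.0]], 'tool_from_camera': [[0.001, 0.957, 0.289, 0.074], [1.0, -0.001, -0.001, -0.001], [-0.001, 0.289, -0.957, -0.142], [0.0, 0.0, 0.0, 1.0]]}
carton_a 0.85 [405.1 208.9  19.2  18.9] 274
carton_a 0.81 [395.8 246.6  18.6  23.2] 306
carton_a 0.79 [357.9 246.   15.5  26.8] 268
carton_a 0.77 [436.1 247.8  24.3  20.2] 328
carton_a 0.71 [290.4 205.2 110.4  71.3] 5495
carton_a 0.58 [443.4 214.3  27.9  16. ] 332
carton_a 0.58 [370.8 209.3  24.7  19.3] 285
carton_a 0.5 [380.8 179.1  18.9  21.4] 283
lid_bar 0.64 [278.6 202.9  94.5  73.7] 5138
knee_grip 0.55 [333.2 223.   23.9  23. ] 124
case 0.79 [288.4 205.7 108.8  69.3] 5483
tray 0.93 [190.5 231.6  54.2  65.8] 2809
lid 0.88 [278.2 203.9  93.8  66.5] 5229
lid 0.38 [357.  244.2  14.3  21.2] 247
```

```bash
python3 - <<'E'
import cv2
a=cv2.imread("pics/top0.png")[140:300,140:500];cv2.imwrite("pics/top0c.png",cv2.resize(a,None,fx=2.2,fy=2.2,interpolation=cv2.INTER_CUBIC))
E
```

```text
(no output)
```

View pics/top0c.png

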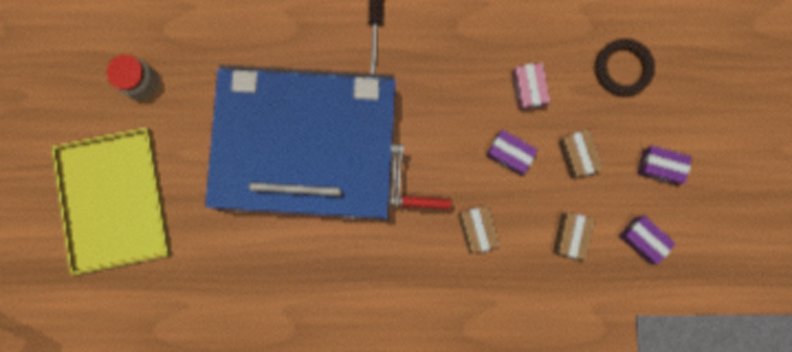

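View pics/side0.png

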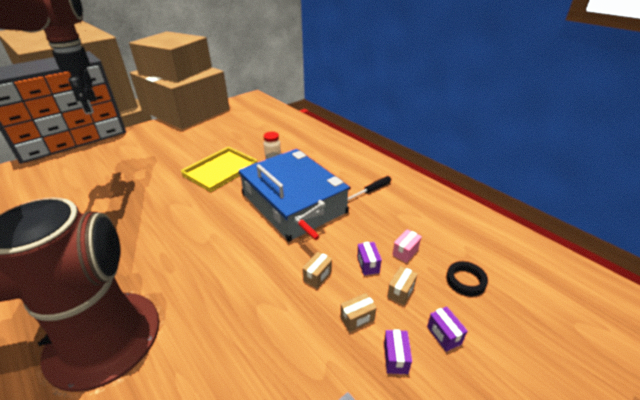

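The real cartons are the three brown ones, at top-image pixels (358,246), (404,209) and (398,247). The look-alikes are purple at (373,209), (443,214) and (436,248), and pink at (381,179). The lid, bar, red grip and tray are all clear in the picture.

```bash
cat > h.py <<'E'
from station import *
import cv2,numpy as np
from scipy.spatial.transform import Rotation as R
def cam(n):
    c=get_calibration(n);K=np.array(c["intrinsics"])
    if n=="wrist":
        o=get_obs();T=np.eye(4);T[:3,:3]=R.from_rotvec(o["tool_rot"]).as_matrix();T[:3,3]=o["tool_pos"]
        return K,T@np.array(c["tool_from_camera"])
    return K,np.array(c["world_from_camera"])
def ray(K,W,px,z):
    px=np.atleast_2d(px).astype(float)
    d=np.c_[(px[:,0]-K[0,2])/K[0,0],-(px[:,1]-K[1,2])/K[1,1],-np.ones(len(px))]@W[:3,:3].T
    return W[:3,3]+d*((z-W[2,3])/d[:,2])[:,None]
def rect(K,W,mask,z):
    """world min-area rectangle of the biggest blob: centre, size (long,short), yaw of long axis"""
    m=max(cv2.findContours(mask.astype(np.uint8),0,2)[0],key=cv2.contourArea)[:,0]
    p=ray(K,W,m,z)[:,:2]
    b=cv2.boxPoints(cv2.minAreaRect((p*1000).astype(np.float32)))/1000
    e,f=b[1]-b[0],b[2]-b[1]
    if np.linalg.norm(e)<np.linalg.norm(f): e,f=f,e
    return b.mean(0),np.linalg.norm(e),np.linalg.norm(f),np.degrees(np.arctan2(e[1],e[0]))%180
def go(x,y,z,yaw):
    """offset/twist, tool axes, to a tool-down pose; yaw = world direction of tool y (deg, mod 180)"""
    o=get_obs();Rc=R.from_rotvec(o["tool_rot"]);best=None
    for a in(yaw,yaw+180):
        a=np.radians(a);ty=np.array([np.cos(a),np.sin(a),0]);tz=np.array([0,0,-1.]);tx=np.cross(ty,tz)
        tw=(Rc.inv()*R.from_matrix(np.c_[tx,ty,tz])).as_rotvec(degrees=True)
        q6=o["q"][5]+np.radians(tw[2])
        s=np.linalg.norm(tw)+(1e3 if abs(q6)>3 else 0)
        if best is None or s<best[0]: best=(s,tw)
    off=Rc.inv().apply(np.array([x,y,z])-o["tool_pos"])
    print("offset",np.round(off,4).tolist(),"twist",np.round(best[1],1).tolist())
def st():
    o=get_obs();print({k:np.round(o[k],3).tolist() for k in("t","tool_pos","contact_force","opening","grip_force")})
E
python3 - <<'E'
from h import *
im=get_image("top");K,W=cam("top")
hsv=cv2.cvtColor(im,cv2.COLOR_RGB2HSV)
def pr(n,r): print(n,np.round(r[0],3),np.round(r[1:],3))
blue=cv2.inRange(hsv,(105,110,50),(125,255,255));pr("lid",rect(K,W,blue,.091))
red=cv2.inRange(hsv,(0,170,90),(4,255,255));red[:,:310]=0;red[:,360:]=0;print(red.sum()/255);pr("grip",rect(K,W,red,.06))
for d in cut_out("tray","top")[:1]: pr("tray",rect(K,W,d["region"],.022))
for d in cut_out("carton_a","top"):
    if d["rect"][2]<40:
        h=np.median(hsv[d["region"]],0);pr("c %s %s"%(np.round(d["rect"][:2]),h),rect(K,W,d["region"],.046))
c=rect(K,W,blue,.091)
go(*(ray(K,W,[[276,226]],.126)[0][:2]),.30,0); print(ray(K,W,[[253.6,225],[295,226.5]],.126))
E
```

```text
lid [0.558 0.101] [ 0.26   0.202 86.509]
4702.0
grip [ 1.122 -0.095] [3.46000e-01 1.75000e-01 1.79272e+02]
tray [0.48  0.398] [ 0.2    0.157 10.987]
c [436. 247.] [143. 105. 132.] [ 0.416 -0.41 ] [ 0.065  0.047 43.617]
c [441. 215.] [144.  99. 129.] [ 0.526 -0.44 ] [7.300e-02 5.000e-02 7.331e+01]
c [358. 246.] [ 16. 118. 151.] [ 0.433 -0.159] [ 0.059  0.044 14.649]
c [369. 211.] [143. 102. 138.] [ 0.547 -0.212] [6.2000e-02 5.1000e-02 6.2031e+01]
c [405. 210.] [ 16. 122. 148.] [ 0.544 -0.314] [ 0.063  0.055 15.964]
c [383. 179.] [172.  76. 185.] [ 0.647 -0.243] [0.069 0.051 5.334]
c [398. 250.] [ 16. 121. 149.] [ 0.423 -0.3  ] [6.30000e-02 5.00000e-02 1.65063e+02]
offset [-0.4255, -0.3693, -0.0687] twist [-0.0, 0.0, 70.4]
[[0.49007421 0.16745958 0.126     ]
 [0.48468237 0.03974902 0.126     ]]
```

```bash
sed -i 's|q6=o\["q"\]\[5\]+np.radians(tw\[2\])|q6=o["q"][5]+np.radians(tw[2])+np.arctan2(y,x)-o["q"][0]|' h.py
python3 -m crank '[{"offset":[-0.425,-0.369,-0.06],"twist":[0,0,73]},{"offset":[-0.425,-0.369,-0.06],"twist":[0,0,73]},{"offset":[-0.425,-0.369,-0.06],"twist":[0,0,73]},{"offset":[-0.425,-0.369,-0.06],"twist":[0,0,73]},{"offset":[-0.425,-0.369,-0.06],"twist":[0,0,73]},{"offset":[-0.425,-0.369,-0.06],"twist":[0,0,73]},{"offset":[-0.425,-0.369,-0.06],"twist":[0,0,73]},{"offset":[-0.425,-0.369,-0.06],"twist":[0,0,73]},{"offset":[-0.425,-0.369,-0.06],"twist":[0,0,73]},{"offset":[-0.425,-0.369,-0.06],"twist":[0,0,73]},{"offset":[-0.425,-0.369,-0.06],"twist":[0,0,73]},{"offset":[-0.425,-0.369,-0.06],"twist":[0,0,73]},{"offset":[-0.425,-0.369,-0.06],"twist":[0,0,73]},{"offset":[-0.425,-0.369,-0.06],"twist":[0,0,73]}]' 0.35 40
python3 - <<'E'
from h import *
st();print(get_obs()["tool_rot"],get_obs()["q"])
K,W=cam("wrist");im=get_image("wrist");cv2.imwrite("pics/w1.png",im[:,:,::-1])
for d in cut_out("lid_bar","wrist"): print(d["confidence"],d["rect"],d["region"].sum())
E
```

```text
t: 2.3
tool_pos: [0.4859, 0.0996, 0.2913]
tool_rot: [-2.269, -2.173, -0.0]
contact_force: [-0.3, 0.1, 0.4]
opening: 0.0302
grip_force: 0.0
{'t': 2.3, 'tool_pos': [0.486, 0.1, 0.291], 'contact_force': [-0.286, 0.057, 0.428], 'opening': 0.03, 'grip_force': 0.0}
[-2.26911534e+00 -2.17268460e+00 -1.09918882e-04] [ 5.19752883e-02 -2.90961640e-01  1.82900706e+00  6.52127863e-05
  1.60351104e+00  9.53902726e-02]
0.88 [396.0, 152.2, 207.7, 246.1] 43822
```

View pics/w1.png

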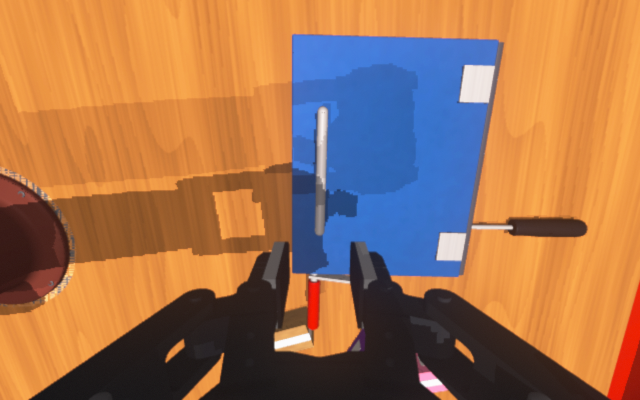

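The wrist view shows the bar from (322,110) to (319,234), and the lid corners at (293,35), (499,40), (463,275) and (293,272).

```bash
python3 - <<'E'
from h import *
K,W=cam("wrist")
b=ray(K,W,[[322,110],[319,234]],.126);print(b,b.mean(0),np.degrees(np.arctan2(*(b[0]-b[1])[[1,0]])))
l=ray(K,W,[[293,35],[499,40],[463,275],[293,272]],.091);print(np.round(l,3),l.mean(0))
go(*b.mean(0)[:2],.110,-3)
E
```

```text
[[0.49115353 0.16591086 0.126     ]
 [0.48293862 0.04103411 0.126     ]] [0.48704608 0.10347248 0.126     ] 86.2362688781114
[[ 0.466  0.237  0.091]
 [ 0.667  0.224  0.091]
 [ 0.655 -0.035  0.091]
 [ 0.449 -0.022  0.091]] [0.55911786 0.10074643 0.091     ]
offset [0.0043, 0.0008, 0.1813] twist [0.0, -0.0, 0.5]
```

```bash

python3 -m crank '[{"offset":[0.004,0.001,0.06],"twist":[0,0,0.5]},{"offset":[0.004,0.001,0.12],"twist":[0,0,0.5]},{"offset":[0.004,0.001,0.16],"twist":[0,0,0.5]},{"offset":[0.004,0.001,0.183],"twist":[0,0,0.5]},{"offset":[0.004,0.001,0.183],"twist":[0,0,0.5]}]' 0.35 40
python3 -m crank '[{"offset":[0,0,0],"twist":[0,0,0]},{"offset":[0,0,0],"twist":[0,0,0]},{"offset":[0,0,0],"twist":[0,0,0]},{"offset":[0,0,0],"twist":[0,0,0]}]' 0 40
```

```text
t: 3.02
tool_pos: [0.4855, 0.1027, 0.106]
tool_rot: [-2.278, -2.159, 0.006]
contact_force: [-0.2, 0.0, 1.4]
opening: 0.0298
grip_force: 0.0
t: 3.52
tool_pos: [0.4874, 0.1028, 0.1098]
tool_rot: [-2.28, -2.16, -0.0]
contact_force: [-4.1, -0.3, 3.2]
opening: 0.0083
grip_force: 39.2
```

```bash

python3 -m crank '[{"offset":[0,0.006,-0.019],"twist":[0,0,0]},{"offset":[0,0.014,-0.0385],"twist":[0,0,0]},{"offset":[0,0.025,-0.057],"twist":[0,0,0]},{"offset":[0,0.038,-0.074],"twist":[0,0,0]},{"offset":[0,0.053,-0.089],"twist":[0,0,0]},{"offset":[0,0.070,-0.1025],"twist":[0,0,0]},{"offset":[0,0.088,-0.1135],"twist":[0,0,0]},{"offset":[0,0.1075,-0.1225],"twist":[0,0,0]},{"offset":[0,0.125,-0.128],"twist":[0,0,0]},{"offset":[0,0.14,-0.1315],"twist":[0,0,0]},{"offset":[0,0.155,-0.1335],"twist":[0,0,0]},{"offset":[0,0.17,-0.134],"twist":[0,0,0]},{"offset":[0,0.178,-0.134],"twist":[0,0,0]},{"offset":[0,0.178,-0.134],"twist":[0,0,0]}]' 0 40
```

```text
t: 5.28
tool_pos: [0.6675, 0.0912, 0.2478]
tool_rot: [2.277, 2.155, 0.003]
contact_force: [-3.6, -5.1, 6.0]
opening: 0.0084
grip_force: 41.6
```

```bash

python3 -m crank '[{"offset":[0,0.003,0],"twist":[0,0,0]},{"offset":[0,0.005,0.0],"twist":[0,0,0]},{"offset":[0,0.005,0.0],"twist":[0,0,0]}]'
python3 - <<'E'
from h import *
im=get_image("side");cv2.imwrite("pics/s1.png",cv2.resize(im[80:300,180:460,::-1],None,fx=2.5,fy=2.5))
E
```

```text
t: 5.65
tool_pos: [0.669, 0.0911, 0.2477]
tool_rot: [2.281, 2.159, -0.007]
contact_force: [-16.3, -5.4, 9.8]
opening: 0.0081
grip_force: 42.2
```

View pics/s1.png

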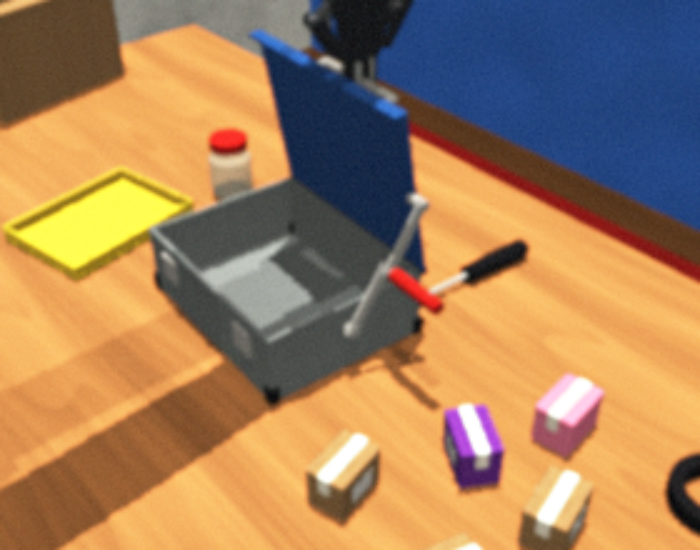

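The lid is at its stop with the stay links straight; the wrist reads 16 N. Next I let it down slightly so the knee passes over centre.

```bash

python3 -m crank '[{"offset":[0,-0.003,0],"twist":[0,0,0]},{"offset":[0,-0.005,0],"twist":[0,0,0]},{"offset":[0,-0.007,0],"twist":[0,0,0]},{"offset":[0,-0.008,0],"twist":[0,0,0]},{"offset":[0,-0.009,0],"twist":[0,0,0]},{"offset":[0,-0.010,0],"twist":[0,0,0]},{"offset":[0,-0.011,0],"twist":[0,0,0]},{"offset":[0,-0.011,0],"twist":[0,0,0]}]'
python3 - <<'E'
from h import *
im=get_image("side");cv2.imwrite("pics/s2.png",cv2.resize(im[140:230,280:400,::-1],None,fx=5,fy=5))
E
```

```text
t: 6.7
tool_pos: [0.6618, 0.0916, 0.2481]
tool_rot: [2.276, 2.154, 0.006]
contact_force: [-1.0, -6.3, 5.0]
opening: 0.0084
grip_force: 41.6
```

View pics/s2.png

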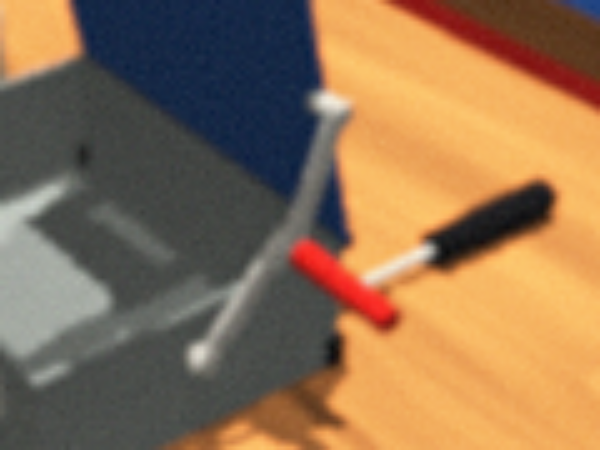

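The knee is now bent past centre towards the hinge, so it is locked. I release a little and rise.

```bash

python3 -m crank '[{"offset":[0,0,0],"twist":[0,0,0]},{"offset":[0,0,0],"twist":[0,0,0]},{"offset":[0,0,0],"twist":[0,0,0]},{"offset":[0,0,-0.03],"twist":[0,0,0]},{"offset":[0,0,-0.07],"twist":[0,0,0]},{"offset":[0,0,-0.12],"twist":[0,0,0]},{"offset":[0,0,-0.12],"twist":[0,0,0]}]' 0.25
python3 - <<'E'
from h import *
st()
im=get_image("side");cv2.imwrite("pics/s3.png",cv2.resize(im[80:300,180:460,::-1],None,fx=2.5,fy=2.5))
# above carton 1
for c in ([.433,-.159,14.6],[.423,-.30,165],[.544,-.314,16]): go(c[0],c[1],.2,c[2]+90)
E
```

```text
t: 7.62
tool_pos: [0.6609, 0.0937, 0.3691]
tool_rot: [2.275, 2.156, 0.012]
contact_force: [-0.5, 0.9, 0.7]
opening: 0.021
grip_force: 0.0
{'t': 7.625, 'tool_pos': [0.661, 0.094, 0.369], 'contact_force': [-0.506, 0.853, 0.698], 'opening': 0.021, 'grip_force': 0.0}
offset [-0.2645, -0.2141, 0.1642] twist [0.3, -0.2, 72.3]
offset [-0.4059, -0.2165, 0.1641] twist [0.3, 0.2, -78.1]
offset [-0.4134, -0.095, 0.1648] twist [0.3, -0.2, 70.9]
```

View pics/s3.png

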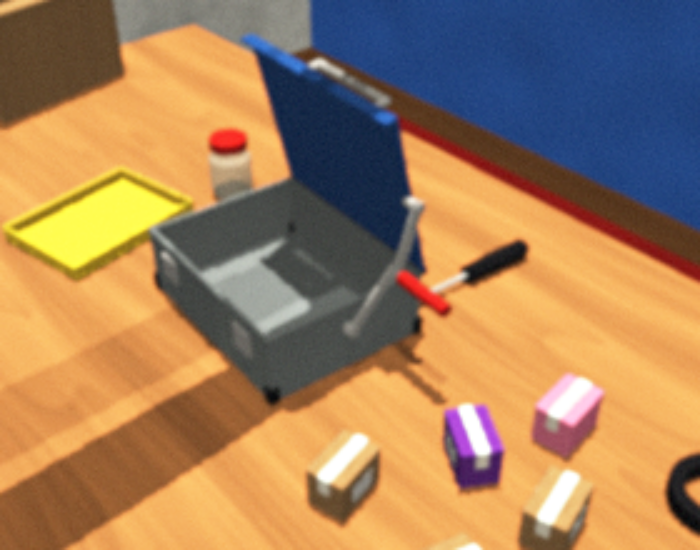

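```bash
python3 -c "
from h import *
go(.46,-.22,.30,104)"

```

```text
offset [-0.3239, -0.1833, 0.0644] twist [0.3, -0.2, 72.9]
```

```bash

python3 -m crank '[{"offset":[-0.0,-0.06,0.0],"twist":[0,0,0]},{"offset":[-0.324,-0.183,0.064],"twist":[0,0,73]},{"offset":[-0.324,-0.183,0.064],"twist":[0,0,73]},{"offset":[-0.324,-0.183,0.064],"twist":[0,0,73]},{"offset":[-0.324,-0.183,0.064],"twist":[0,0,73]},{"offset":[-0.324,-0.183,0.064],"twist":[0,0,73]},{"offset":[-0.324,-0.183,0.064],"twist":[0,0,73]},{"offset":[-0.324,-0.183,0.064],"twist":[0,0,73]},{"offset":[-0.324,-0.183,0.064],"twist":[0,0,73]},{"offset":[-0.324,-0.183,0.064],"twist":[0,0,73]},{"offset":[-0.324,-0.183,0.064],"twist":[0,0,73]},{"offset":[-0.324,-0.183,0.064],"twist":[0,0,73]}]' 0.9 40
cat >> h.py <<'E'
def cartons(pic=None):
    K,W=cam("wrist");im=get_image("wrist");hsv=cv2.cvtColor(im,cv2.COLOR_RGB2HSV)
    if pic: cv2.imwrite(pic,im[:,:,::-1])
    for d in cut_out("carton_a","wrist"):
        if d["rect"][2]>200: continue
        c=d["region"]; h=np.median(hsv[c],0)
        # tape stripe on top face: white pixels inside region, at z=46mm
        w=(c&(hsv[...,1]<60)&(hsv[...,2]>150))
        r=rect(K,W,c,.046); t=rect(K,W,w,.046) if w.sum()>40 else None
        print(round(d["confidence"],2),np.round(d["rect"]).tolist(),h.tolist(),"region",np.round(r[0],3),np.round(r[1:],3),"tape",t and (np.round(t[0],3),np.round(t[1:],3)))
E
python3 -c "
from h import *
st();cartons('pics/w2.png')"
```

```text
t: 9.18
tool_pos: [0.4592, -0.2199, 0.2983]
tool_rot: [3.118, 0.383, 0.0]
contact_force: [-1.0, -0.7, 0.0]
opening: 0.0766
grip_force: 0.0
{'t': 9.175, 'tool_pos': [0.459, -0.22, 0.298], 'contact_force': [-0.951, -0.729, 0.029], 'opening': 0.077, 'grip_force': 0.0}
0.97 [272.0, 172.0, 36.0, 53.0] [15.0, 146.0, 198.0] region [ 0.433 -0.164] [ 0.067  0.047 14.082] tape (array([ 0.43 , -0.162], dtype=float32), array([6.2000e-02, 1.2000e-02, 1.4925e+01], dtype=float32))
0.9 [334.0, 90.0, 58.0, 69.0] [143.0, 144.0, 204.0] region [ 0.547 -0.215] [6.300e-02 4.500e-02 6.025e+01] tape (array([ 0.546, -0.215], dtype=float32), array([6.2000e-02, 1.3000e-02, 5.9676e+01], dtype=float32))
0.88 [502.0, 155.0, 71.0, 60.0] [143.0, 124.0, 181.0] region [ 0.527 -0.436] [8.4000e-02 4.7000e-02 7.4935e+01] tape (array([ 0.525, -0.447], dtype=float32), array([6.4000e-02, 1.2000e-02, 7.3218e+01], dtype=float32))
0.87 [446.0, 224.0, 53.0, 64.0] [143.0, 127.0, 182.0] region [ 0.42  -0.405] [ 0.086  0.047 46.287] tape (array([ 0.414, -0.415], dtype=float32), array([6.4000e-02, 1.3000e-02, 4.7334e+01], dtype=float32))
0.73 [413.0, 116.0, 50.0, 51.0] [15.0, 146.0, 210.0] region [ 0.542 -0.315] [ 0.062  0.052 15.068] tape (array([ 0.544, -0.32 ], dtype=float32), array([6.2000e-02, 1.2000e-02, 1.6408e+01], dtype=float32))
0.64 [374.0, 200.0, 52.0, 60.0] [14.0, 147.0, 125.0] region [ 0.424 -0.3  ] [6.70000e-02 5.10000e-02 1.66343e+02] tape (array([ 0.42 , -0.305], dtype=float32), array([6.10000e-02, 1.10000e-02, 1.65828e+02], dtype=float32))
0.57 [385.0, 22.0, 46.0, 43.0] [166.0, 79.0, 244.0] region [ 0.632 -0.248] [4.5000e-02 4.4000e-02 9.8555e+01] tape (array([ 0.635, -0.25 ], dtype=float32), array([0.036, 0.013, 8.843], dtype=float32))
```

View pics/w2.png

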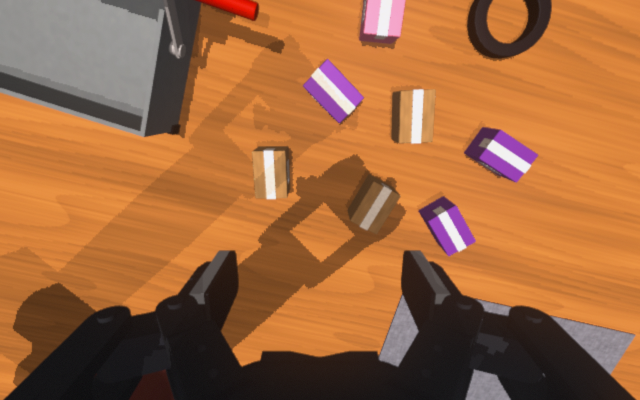

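The wrist view shows the three brown cartons at (270,173), (374,205) and (416,116). The tape lengths come out at 62 mm, so the scale is right. Carton 1 first.

```bash
python3 -c "
from h import *
go(.430,-.162,.012,104.9)"

```

```text
offset [-0.0143, -0.0634, 0.2864] twist [0.0, -0.0, -0.9]
```

```bash

python3 -m crank '[{"offset":[-0.007,-0.032,0.04],"twist":[0,0,-0.9]},{"offset":[-0.014,0.063,0.08],"twist":[0,0,-0.9]},{"offset":[-0.014,-0.063,0.12],"twist":[0,0,-0.9]},{"offset":[-0.014,-0.063,0.16],"twist":[0,0,-0.9]},{"offset":[-0.014,-0.063,0.16],"twist":[0,0,-0.9]},{"offset":[-0.014,-0.063,0.16],"twist":[0,0,-0.9]}]' 0.75 40
python3 -c "
from h import *
cartons()"
```

```text
t: 10.02
tool_pos: [0.4309, -0.1629, 0.1393]
tool_rot: [3.114, 0.406, 0.001]
contact_force: [0.8, -1.3, 1.3]
opening: 0.0639
grip_force: 0.0
0.96 [558.0, 108.0, 108.0, 90.0] [15.0, 139.0, 222.0] region [ 0.54  -0.307] [6.70000e-02 6.20000e-02 1.05903e+02] tape (array([ 0.544, -0.32 ], dtype=float32), array([6.2000e-02, 1.3000e-02, 1.6594e+01], dtype=float32))
0.84 [585.0, 280.0, 100.0, 97.0] [143.0, 121.0, 174.0] region [ 0.421 -0.396] [ 0.099  0.057 47.755] tape (array([ 0.414, -0.414], dtype=float32), array([6.2000e-02, 1.3000e-02, 4.7082e+01], dtype=float32))
0.79 [474.0, 246.0, 101.0, 100.0] [15.0, 141.0, 220.0] region [ 0.424 -0.293] [6.7000e-02 6.4000e-02 7.5645e+01] tape (array([ 0.42 , -0.305], dtype=float32), array([6.30000e-02, 1.30000e-02, 1.66112e+02], dtype=float32))
0.58 [625.0, 163.0, 30.0, 51.0] [147.0, 137.0, 77.0] region [ 0.517 -0.379] [4.0000e-02 2.0000e-02 3.1205e+01] tape None
0.58 [429.0, 64.0, 112.0, 111.0] [143.0, 149.0, 210.0] region [ 0.543 -0.213] [6.3000e-02 5.0000e-02 5.9267e+01] tape (array([ 0.547, -0.215], dtype=float32), array([6.3000e-02, 1.2000e-02, 5.9564e+01], dtype=float32))
```

```bash

python3 -m crank '[{"offset":[0,0.001,0.04],"twist":[0,0,0]},{"offset":[0,0.001,0.08],"twist":[0,0,0]},{"offset":[0,0.001,0.11],"twist":[0,0,0]},{"offset":[0,0.001,0.126],"twist":[0,0,0]},{"offset":[0,0.001,0.126],"twist":[0,0,0]}]' 0.75 40
python3 -m crank '[{"offset":[0,0,0],"twist":[0,0,0]},{"offset":[0,0,0],"twist":[0,0,0]},{"offset":[0,0,0],"twist":[0,0,0]},{"offset":[0,0,0],"twist":[0,0,0]}]' 0.2 40
python3 -m crank '[{"offset":[0,0,-0.05],"twist":[0,0,0]},{"offset":[0,0,-0.10],"twist":[0,0,0]},{"offset":[0,0,-0.15],"twist":[0,0,0]},{"offset":[0,0,-0.20],"twist":[0,0,0]},{"offset":[0,0,-0.20],"twist":[0,0,0]},{"offset":[0,0,-0.20],"twist":[0,0,0]},{"offset":[0,0,-0.20],"twist":[0,0,0]}]'
```

```text
t: 10.75
tool_pos: [0.4311, -0.1641, 0.0128]
tool_rot: [3.115, 0.404, 0.0]
contact_force: [0.4, -0.6, 0.4]
opening: 0.0642
grip_force: 0.0
t: 11.25
tool_pos: [0.4321, -0.1641, 0.0144]
tool_rot: [3.114, 0.405, 0.005]
contact_force: [-0.5, 1.4, 5.9]
opening: 0.0414
grip_force: 42.9
t: 12.12
tool_pos: [0.4292, -0.1627, 0.2094]
tool_rot: [-3.113, -0.405, 0.006]
contact_force: [-0.2, 0.6, -4.0]
opening: 0.0413
grip_force: 46.2
```

Lifting it reads about 4 N, so carton 1 is full. It goes into the case.

```bash
python3 -c "
from h import *
c=np.array([.558,.101]);X=np.array([.998,-.0645]);Y=np.array([.0645,.998])
p=c-.015*X+.07*Y;print(p);go(*p,.21,-3.7)"

```

```text
[0.547545  0.1718275]
offset [0.2, -0.2932, -0.0003] twist [-0.3, 0.1, -71.5]
```

```bash

python3 -m crank '[{"offset":[0.03,-0.04,-0.02],"twist":[0,0,-9]},{"offset":[0.06,-0.085,-0.03],"twist":[0,0,-18]},{"offset":[0.09,-0.13,-0.03],"twist":[0,0,-27]},{"offset":[0.12,-0.175,-0.03],"twist":[0,0,-36]},{"offset":[0.15,-0.22,-0.03],"twist":[0,0,-45]},{"offset":[0.18,-0.26,-0.02],"twist":[0,0,-54]},{"offset":[0.20,-0.293,-0.01],"twist":[0,0,-63]},{"offset":[0.20,-0.293,0],"twist":[0,0,-71.5]},{"offset":[0.20,-0.293,0],"twist":[0,0,-71.5]},{"offset":[0.20,-0.293,0],"twist":[0,0,-71.5]}]'
python3 - <<'E'
from h import *
st();K,W=cam("wrist");cv2.imwrite("pics/w3.png",get_image("wrist")[:,:,::-1])
c=np.array([.558,.101]);X=np.array([.998,-.0645]);Y=np.array([.0645,.998])
p=c-.015*X+.07*Y;go(*p,.0195,-3.7)
E
```

```text
t: 13.38
tool_pos: [0.5486, 0.1705, 0.2114]
tool_rot: [-2.294, -2.145, 0.002]
contact_force: [-0.2, -0.6, -3.7]
opening: 0.0413
grip_force: 46.1
{'t': 13.375, 'tool_pos': [0.549, 0.171, 0.211], 'contact_force': [-0.242, -0.586, -3.655], 'opening': 0.041, 'grip_force': 46.127}
offset [0.0013, -0.0013, 0.1926] twist [-0.0, 0.0, -0.1]
```

View pics/w3.png

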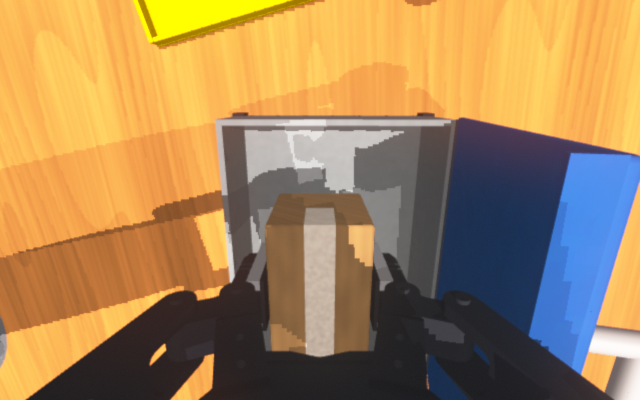

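The carton hangs straight over the case interior (case walls at columns 225 to 450), with the lid clear to the right.

```bash

python3 -m crank '[{"offset":[0.001,-0.001,0.05],"twist":[0,0,0]},{"offset":[0.001,-0.001,0.10],"twist":[0,0,0]},{"offset":[0.001,-0.001,0.14],"twist":[0,0,0]},{"offset":[0.001,-0.001,0.17],"twist":[0,0,0]},{"offset":[0.001,-0.001,0.185],"twist":[0,0,0]},{"offset":[0.001,-0.001,0.190],"twist":[0,0,0]},{"offset":[0.001,-0.001,0.191],"twist":[0,0,0]},{"offset":[0.001,-0.001,0.191],"twist":[0,0,0]}]'
```

```text
t: 14.42
tool_pos: [0.5492, 0.1722, 0.0228]
tool_rot: [2.291, 2.148, 0.003]
contact_force: [-0.5, 0.4, -3.5]
opening: 0.0415
grip_force: 46.3
```

```bash

python3 -m crank '[{"offset":[0,0,0.002],"twist":[0,0,0]},{"offset":[0,0,0.003],"twist":[0,0,0]},{"offset":[0,0,0.003],"twist":[0,0,0]}]'
python3 -m crank '[{"offset":[0,0,0],"twist":[0,0,0]},{"offset":[0,0,0],"twist":[0,0,0]},{"offset":[0,0,0],"twist":[0,0,0]},{"offset":[0,0,-0.04],"twist":[0,0,0]},{"offset":[0,0,-0.10],"twist":[0,0,0]},{"offset":[0,0,-0.16],"twist":[0,0,0]},{"offset":[0,0,-0.21],"twist":[0,0,0]},{"offset":[0,0,-0.21],"twist":[0,0,0]}]' 0.65
python3 - <<'E'
from h import *
K,W=cam("top");im=get_image("top");hsv=cv2.cvtColor(im,cv2.COLOR_RGB2HSV)
for d in cut_out("carton_a","top"):
    if d["rect"][2]<40:
        r=rect(K,W,d["region"],.046);print(round(d["confidence"],2),np.round(d["rect"]),np.median(hsv[d["region"]],0),np.round(r[0],3),np.round(r[1:],3))
go(.42,-.305,.20,75.9)
E
```

```text
t: 14.8
tool_pos: [0.5485, 0.1721, 0.0194]
tool_rot: [2.291, 2.149, 0.001]
contact_force: [-1.8, -1.2, 4.3]
opening: 0.0412
grip_force: 47.2
t: 15.8
tool_pos: [0.5509, 0.1726, 0.2348]
tool_rot: [2.287, 2.145, 0.015]
contact_force: [-0.5, -0.8, -0.5]
opening: 0.0556
grip_force: 0.0
0.83 [372. 209.  22.  25.] [143.  98. 147.] [ 0.548 -0.212] [6.4000e-02 4.7000e-02 5.8222e+01]
0.81 [436. 248.  28.  19.] [143.  101.5 142. ] [ 0.415 -0.409] [ 0.069  0.05  46.902]
0.65 [406. 209.  17.  20.] [ 16. 120. 160.] [ 0.544 -0.315] [ 0.062  0.049 14.541]
0.59 [443. 215.  27.  16.] [143. 103. 138.] [ 0.524 -0.44 ] [7.6000e-02 5.4000e-02 7.5283e+01]
0.57 [399. 247.  18.  18.] [ 16. 119. 160.] [ 0.424 -0.301] [6.30000e-02 4.90000e-02 1.65377e+02]
0.57 [383. 179.  20.  19.] [172.  75. 198.] [ 0.648 -0.243] [ 0.067  0.049 12.172]
0.55 [261. 212.  10.  20.] [16. 99. 99.] [0.55  0.157] [0.044 0.04  0.668]
offset [-0.4843, -0.0972, 0.0284] twist [0.1, 0.0, -79.6]
```

```bash

python3 -m crank '[{"offset":[-0.05,-0.01,0],"twist":[0,0,-10]},{"offset":[-0.11,-0.02,0],"twist":[0,0,-20]},{"offset":[-0.17,-0.03,0],"twist":[0,0,-30]},{"offset":[-0.23,-0.045,0],"twist":[0,0,-40]},{"offset":[-0.29,-0.06,0.01],"twist":[0,0,-50]},{"offset":[-0.35,-0.07,0.02],"twist":[0,0,-60]},{"offset":[-0.41,-0.08,0.028],"twist":[0,0,-70]},{"offset":[-0.46,-0.09,0.028],"twist":[0,0,-79.5]},{"offset":[-0.484,-0.097,0.028],"twist":[0,0,-79.5]},{"offset":[-0.484,-0.097,0.028],"twist":[0,0,-79.5]},{"offset":[-0.484,-0.097,0.028],"twist":[0,0,-79.5]}]' 0.75
python3 -c "
from h import *
cartons();go(.42,-.305,.012,75.9);print(get_obs()['q'])"
```

```text
t: 17.27
tool_pos: [0.4195, -0.3038, 0.1983]
tool_rot: [-0.389, -3.115, -0.004]
contact_force: [0.4, 0.3, -0.5]
opening: 0.0641
grip_force: 0.0
0.95 [319.0, 179.0, 45.0, 72.0] [15.0, 145.0, 130.0] region [ 0.416 -0.304] [6.70000e-02 4.20000e-02 1.65771e+02] tape (array([ 0.406, -0.302], dtype=float32), array([3.50000e-02, 1.10000e-02, 1.66078e+02], dtype=float32))
0.95 [334.0, 285.0, 65.0, 73.0] [15.0, 146.0, 209.0] region [ 0.532 -0.318] [ 0.081  0.05  16.456] tape (array([ 0.542, -0.32 ], dtype=float32), array([6.2000e-02, 1.2000e-02, 1.6688e+01], dtype=float32))
0.95 [215.0, 200.0, 83.0, 70.0] [143.0, 129.0, 187.0] region [ 0.408 -0.408] [ 0.064  0.057 46.225] tape (array([ 0.414, -0.415], dtype=float32), array([6.3000e-02, 1.2000e-02, 4.7093e+01], dtype=float32))
0.79 [395.0, 332.0, 19.0, 34.0] [174.0, 125.0, 115.0] region [ 0.603 -0.265] [0.041 0.019 4.553] tape None
0.74 [431.0, 263.0, 73.0, 57.0] [143.0, 126.0, 144.0] region [ 0.525 -0.208] [ 0.088  0.033 31.693] tape (array([ 0.554, -0.203], dtype=float32), array([3.3000e-02, 1.3000e-02, 5.9391e+01], dtype=float32))
0.64 [219.0, 296.0, 67.0, 54.0] [150.0, 131.0, 68.0] region [ 0.489 -0.453] [3.60000e-02 1.00000e-02 1.27943e+02] tape None
offset [-0.0005, -0.0019, 0.1872] twist [0.1, -0.1, -0.0]
[-7.69147749e-01 -1.83039801e-01  1.89160824e+00  3.46623852e-04
  1.43489493e+00 -2.09372251e+00]
```

C2 confirmed in place.

```bash

python3 -m crank '[{"offset":[0,-0.002,0.05],"twist":[0,0,0]},{"offset":[0,-0.002,0.10],"twist":[0,0,0]},{"offset":[0,-0.002,0.14],"twist":[0,0,0]},{"offset":[0,-0.002,0.17],"twist":[0,0,0]},{"offset":[0,-0.002,0.187],"twist":[0,0,0]},{"offset":[0,-0.002,0.187],"twist":[0,0,0]}]' 0.75 40
python3 -m crank '[{"offset":[0,0,0],"twist":[0,0,0]},{"offset":[0,0,0],"twist":[0,0,0]},{"offset":[0,0,0],"twist":[0,0,0]},{"offset":[0,0,0],"twist":[0,0,0]}]' 0.2 40
python3 -m crank '[{"offset":[0,0,-0.05],"twist":[0,0,0]},{"offset":[0,0,-0.10],"twist":[0,0,0]},{"offset":[0,0,-0.15],"twist":[0,0,0]},{"offset":[0,0,-0.20],"twist":[0,0,0]},{"offset":[0,0,-0.20],"twist":[0,0,0]},{"offset":[0,0,-0.20],"twist":[0,0,0]},{"offset":[0,0,-0.20],"twist":[0,0,0]}]'
python3 - <<'E'
from h import *
for i in range(2): get_image("side");st()
c=np.array([.558,.101]);X=np.array([.998,-.0645]);Y=np.array([.0645,.998])
p=c-.015*X+.0*Y;print("case");go(*p,.21,-3.7)
print("tray");go(.48,.398,.21,11+90);go(.48,.398,.21,11)
E
```

```text
t: 18.12
tool_pos: [0.4193, -0.3054, 0.0123]
tool_rot: [-0.386, -3.116, -0.002]
contact_force: [-0.7, -0.3, 0.2]
opening: 0.064
grip_force: 0.0
t: 18.62
tool_pos: [0.4209, -0.3075, 0.0152]
tool_rot: [0.388, 3.115, -0.002]
contact_force: [0.6, 2.5, 6.8]
opening: 0.0416
grip_force: 43.6
t: 19.5
tool_pos: [0.4184, -0.3057, 0.2101]
tool_rot: [-0.388, -3.113, -0.005]
contact_force: [0.6, 0.1, -4.2]
opening: 0.0411
grip_force: 42.7
{'t': 19.55, 'tool_pos': [0.419, -0.306, 0.21], 'contact_force': [-0.235, 0.606, -4.265], 'opening': 0.042, 'grip_force': 42.742}
{'t': 19.6, 'tool_pos': [0.419, -0.306, 0.211], 'contact_force': [0.001, 0.825, -3.706], 'opening': 0.041, 'grip_force': 42.742}
case
offset [-0.0206, 0.4259, 0.0016] twist [-0.0, -0.3, 79.5]
tray
offset [0.1131, 0.6975, 0.0026] twist [0.2, -0.2, -25.2]
offset [0.1131, 0.6975, 0.0026] twist [-0.0, -0.3, 64.8]
```

Reads about 4 N, so carton 2 is also full. It goes to the middle of the case.

```bash

python3 -m crank '[{"offset":[0,0.05,-0.03],"twist":[0,0,8]},{"offset":[0,0.10,-0.03],"twist":[0,0,16]},{"offset":[-0.005,0.15,-0.03],"twist":[0,0,24]},{"offset":[-0.01,0.20,-0.03],"twist":[0,0,32]},{"offset":[-0.015,0.25,-0.03],"twist":[0,0,40]},{"offset":[-0.02,0.30,-0.03],"twist":[0,0,48]},{"offset":[-0.0205,0.35,-0.03],"twist":[0,0,56]},{"offset":[-0.0205,0.40,-0.02],"twist":[0,0,64]},{"offset":[-0.0205,0.426,0],"twist":[0,0,72]},{"offset":[-0.0205,0.426,0],"twist":[0,0,79.5]},{"offset":[-0.0205,0.426,0],"twist":[0,0,79.5]},{"offset":[-0.0205,0.426,0],"twist":[0,0,79.5]}]'
python3 - <<'E'
from h import *
st();c=np.array([.558,.101]);X=np.array([.998,-.0645]);Y=np.array([.0645,.998])
p=c-.015*X;print(p);go(*p,.0205,-3.7)
E
```

```text
t: 21.1
tool_pos: [0.5438, 0.101, 0.213]
tool_rot: [-2.29, -2.15, 0.001]
contact_force: [-0.0, 0.0, -3.3]
opening: 0.0413
grip_force: 43.1
{'t': 21.1, 'tool_pos': [0.544, 0.101, 0.213], 'contact_force': [-0.04, 0.005, -3.319], 'opening': 0.041, 'grip_force': 43.142}
[0.54303   0.1019675]
offset [0.0009, -0.0008, 0.1925] twist [-0.0, 0.0, 0.1]
```

```bash

python3 -m crank '[{"offset":[0.001,-0.001,0.05],"twist":[0,0,0]},{"offset":[0.001,-0.001,0.10],"twist":[0,0,0]},{"offset":[0.001,-0.001,0.14],"twist":[0,0,0]},{"offset":[0.001,-0.001,0.17],"twist":[0,0,0]},{"offset":[0.001,-0.001,0.187],"twist":[0,0,0]},{"offset":[0.001,-0.001,0.193],"twist":[0,0,0]},{"offset":[0.001,-0.001,0.196],"twist":[0,0,0]},{"offset":[0.001,-0.001,0.196],"twist":[0,0,0]},{"offset":[0.001,-0.001,0.196],"twist":[0,0,0]}]'

```

```text
t: 22.22
tool_pos: [0.5442, 0.1022, 0.0203]
tool_rot: [2.29, 2.148, 0.001]
contact_force: [-6.1, -1.5, 6.6]
opening: 0.0414
grip_force: 44.5
```

```bash

python3 -m crank '[{"offset":[0,0,0],"twist":[0,0,0]},{"offset":[0,0,0],"twist":[0,0,0]},{"offset":[0,0,0],"twist":[0,0,0]},{"offset":[0,0,-0.04],"twist":[0,0,0]},{"offset":[0,0,-0.10],"twist":[0,0,0]},{"offset":[0,0,-0.16],"twist":[0,0,0]},{"offset":[0,0,-0.21],"twist":[0,0,0]},{"offset":[0,0,-0.21],"twist":[0,0,0]}]' 0.65
python3 - <<'E'
from h import *
cv2.imwrite("pics/w4.png",get_image("wrist")[:,:,::-1])
K,W=cam("top");im=get_image("top");hsv=cv2.cvtColor(im,cv2.COLOR_RGB2HSV)
for d in cut_out("carton_a","top"):
    if d["rect"][2]<40:
        r=rect(K,W,d["region"],.046);print(round(d["confidence"],2),np.round(d["rect"]),np.median(hsv[d["region"]],0),np.round(r[0],3),np.round(r[1:],3))
go(.544,-.32,.20,106.5)
E
```

```text
t: 23.22
tool_pos: [0.546, 0.1026, 0.2338]
tool_rot: [2.286, 2.144, 0.014]
contact_force: [0.2, 0.2, -0.8]
opening: 0.0556
grip_force: 0.0
0.85 [381. 179.  19.  20.] [172.  76. 194.] [ 0.648 -0.243] [0.069 0.051 9.469]
0.66 [253. 212.  14.  17.] [ 17. 111. 144.] [0.537 0.183] [5.0000e-02 2.8000e-02 5.7881e+01]
0.63 [371. 208.  24.  26.] [143. 102. 144.] [ 0.547 -0.212] [6.4000e-02 4.6000e-02 6.0627e+01]
0.58 [434. 247.  26.  20.] [143. 103. 139.] [ 0.417 -0.409] [ 0.067  0.047 43.617]
0.55 [443. 214.  25.  19.] [144. 101. 137.] [ 0.527 -0.44 ] [7.3000e-02 4.6000e-02 7.4131e+01]
0.52 [406. 210.  18.  19.] [ 16. 121. 157.] [ 0.545 -0.316] [ 0.062  0.052 13.615]
0.51 [286. 210.   5.   9.] [16. 71. 92.] [0.546 0.074] [0.03  0.007 0.269]
offset [-0.4214, 0.0288, 0.026] twist [-0.1, 0.1, 69.8]
```

View pics/w4.png

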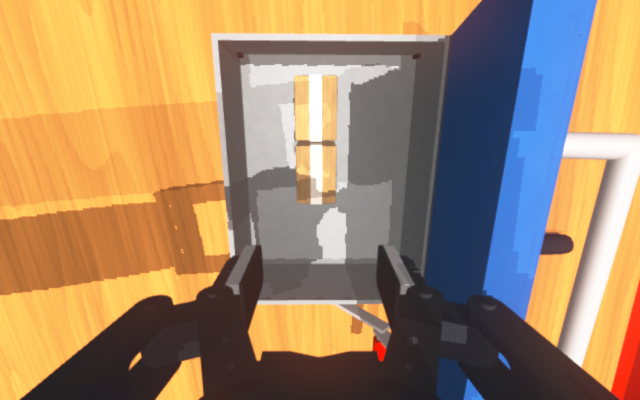

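Both full cartons lie flat in line in the case, at (316,106) and (316,173). On to carton 3, still at (0.544,-0.32).

```bash

python3 -m crank '[{"offset":[-0.05,-0.01,0],"twist":[0,0,10]},{"offset":[-0.11,-0.02,0],"twist":[0,0,20]},{"offset":[-0.17,-0.02,0],"twist":[0,0,30]},{"offset":[-0.23,-0.01,0],"twist":[0,0,40]},{"offset":[-0.29,0,0.01],"twist":[0,0,50]},{"offset":[-0.35,0.01,0.02],"twist":[0,0,60]},{"offset":[-0.41,0.02,0.026],"twist":[0,0,70]},{"offset":[-0.421,0.029,0.026],"twist":[0,0,70]},{"offset":[-0.421,0.029,0.026],"twist":[0,0,70]},{"offset":[-0.421,0.029,0.026],"twist":[0,0,70]}]' 0.75
python3 -c "
from h import *
cartons();go(.544,-.32,.012,106.5)"
```

```text
t: 24.62
tool_pos: [0.5447, -0.3179, 0.2006]
tool_rot: [-3.108, -0.449, 0.001]
contact_force: [-0.1, -0.0, 0.1]
opening: 0.064
grip_force: 0.0
0.94 [322.0, 181.0, 52.0, 65.0] [15.0, 146.0, 178.0] region [ 0.546 -0.32 ] [ 0.067  0.041 15.944] tape (array([ 0.544, -0.32 ], dtype=float32), array([6.3000e-02, 1.1000e-02, 1.6905e+01], dtype=float32))
0.9 [430.0, 228.0, 82.0, 74.0] [143.0, 126.0, 192.0] region [ 0.53 -0.44] [8.2000e-02 4.6000e-02 7.2084e+01] tape (array([ 0.526, -0.447], dtype=float32), array([6.3000e-02, 1.2000e-02, 7.3408e+01], dtype=float32))
0.86 [219.0, 147.0, 89.0, 80.0] [143.0, 146.0, 196.0] region [ 0.552 -0.218] [6.2000e-02 5.2000e-02 5.9991e+01] tape (array([ 0.546, -0.215], dtype=float32), array([6.2000e-02, 1.3000e-02, 5.9591e+01], dtype=float32))
0.85 [279.0, 46.0, 58.0, 90.0] [169.0, 82.0, 249.0] region [ 0.649 -0.25 ] [0.063 0.045 8.88 ] tape (array([ 0.649, -0.248], dtype=float32), array([0.063, 0.013, 8.547], dtype=float32))
offset [-0.0015, 0.0017, 0.1893] twist [-0.0, 0.0, -0.1]
```

```bash

python3 -m crank '[{"offset":[-0.001,0.002,0.05],"twist":[0,0,0]},{"offset":[-0.001,0.002,0.10],"twist":[0,0,0]},{"offset":[-0.001,0.002,0.14],"twist":[0,0,0]},{"offset":[-0.001,0.002,0.17],"twist":[0,0,0]},{"offset":[-0.001,0.002,0.189],"twist":[0,0,0]},{"offset":[-0.001,0.002,0.189],"twist":[0,0,0]}]' 0.75 35
python3 -m crank '[{"offset":[0,0,0],"twist":[0,0,0]},{"offset":[0,0,0],"twist":[0,0,0]},{"offset":[0,0,0],"twist":[0,0,0]},{"offset":[0,0,0],"twist":[0,0,0]}]' 0.2 35
python3 -m crank '[{"offset":[0,0,-0.05],"twist":[0,0,0]},{"offset":[0,0,-0.10],"twist":[0,0,0]},{"offset":[0,0,-0.15],"twist":[0,0,0]},{"offset":[0,0,-0.20],"twist":[0,0,0]},{"offset":[0,0,-0.20],"twist":[0,0,0]},{"offset":[0,0,-0.20],"twist":[0,0,0]},{"offset":[0,0,-0.20],"twist":[0,0,0]}]'
python3 - <<'E'
from h import *
for i in range(2): get_image("side");st()
print("tray");go(.48,.398,.21,11+90);go(.48,.398,.21,11)
E
```

```text
t: 25.48
tool_pos: [0.5437, -0.3206, 0.0111]
tool_rot: [-3.108, -0.447, 0.003]
contact_force: [0.6, -1.2, 0.2]
opening: 0.0634
grip_force: 0.0
t: 25.98
tool_pos: [0.5457, -0.3228, 0.0145]
tool_rot: [3.108, 0.445, 0.004]
contact_force: [-0.1, -0.4, 6.3]
opening: 0.0416
grip_force: 37.8
t: 26.85
tool_pos: [0.5434, -0.3211, 0.2097]
tool_rot: [-3.107, -0.445, 0.005]
contact_force: [-0.4, -0.1, -1.1]
opening: 0.0413
grip_force: 37.1
{'t': 26.9, 'tool_pos': [0.543, -0.321, 0.21], 'contact_force': [-0.039, -0.092, -1.204], 'opening': 0.041, 'grip_force': 37.068}
{'t': 26.95, 'tool_pos': [0.544, -0.321, 0.21], 'contact_force': [-0.854, -0.292, 0.381], 'opening': 0.042, 'grip_force': 37.068}
tray
offset [0.141, -0.7081, 0.0018] twist [-0.2, 0.1, 5.3]
offset [0.141, -0.7081, 0.0018] twist [-0.2, -0.0, -84.7]
```

Reads about 0.5 N, so carton 3 is empty and goes to the tray.

```bash

python3 -m crank '[{"offset":[-0.01,-0.05,-0.03],"twist":[0,0,5]},{"offset":[0.0,-0.11,-0.04],"twist":[0,0,5]},{"offset":[0.01,-0.17,-0.04],"twist":[0,0,5]},{"offset":[0.02,-0.23,-0.04],"twist":[0,0,5]},{"offset":[0.03,-0.29,-0.04],"twist":[0,0,5]},{"offset":[0.04,-0.35,-0.04],"twist":[0,0,5]},{"offset":[0.05,-0.41,-0.04],"twist":[0,0,5]},{"offset":[0.07,-0.47,-0.04],"twist":[0,0,5]},{"offset":[0.09,-0.53,-0.04],"twist":[0,0,5]},{"offset":[0.11,-0.59,-0.03],"twist":[0,0,5]},{"offset":[0.13,-0.65,-0.01],"twist":[0,0,5]},{"offset":[0.141,-0.70,0],"twist":[0,0,5]},{"offset":[0.141,-0.708,0],"twist":[0,0,5.3]},{"offset":[0.141,-0.708,0],"twist":[0,0,5.3]},{"offset":[0.141,-0.708,0],"twist":[0,0,5.3]}]'
python3 - <<'E'
from h import *
K,W=cam("wrist");im=get_image("wrist");cv2.imwrite("pics/w5.png",im[:,:,::-1])
go(.48,.398,.019,101)
E
```

```text
t: 28.82
tool_pos: [0.4813, 0.3961, 0.2127]
tool_rot: [3.127, 0.299, 0.001]
contact_force: [0.4, 0.6, -0.7]
opening: 0.0414
grip_force: 36.9
offset [-0.0012, -0.0021, 0.1939] twist [-0.0, -0.1, -0.1]
```

View pics/w5.png

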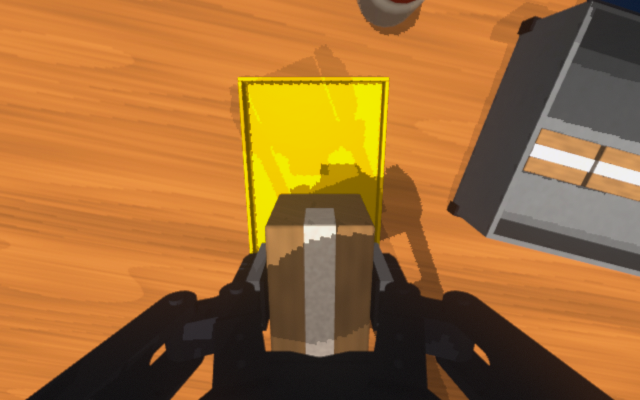

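The carton hangs centred over the tray (rim at columns 240 to 388) and lines up with it.

```bash

python3 -m crank '[{"offset":[-0.001,-0.002,0.05],"twist":[0,0,0]},{"offset":[-0.001,-0.002,0.10],"twist":[0,0,0]},{"offset":[-0.001,-0.002,0.14],"twist":[0,0,0]},{"offset":[-0.001,-0.002,0.17],"twist":[0,0,0]},{"offset":[-0.001,-0.002,0.187],"twist":[0,0,0]},{"offset":[-0.001,-0.002,0.193],"twist":[0,0,0]},{"offset":[-0.001,-0.002,0.197],"twist":[0,0,0]},{"offset":[-0.001,-0.002,0.197],"twist":[0,0,0]},{"offset":[-0.001,-0.002,0.197],"twist":[0,0,0]}]'

```

```text
t: 30.0
tool_pos: [0.481, 0.3996, 0.0185]
tool_rot: [-3.126, -0.301, -0.004]
contact_force: [-3.1, -1.7, 5.9]
opening: 0.0414
grip_force: 37.8
```

```bash

python3 -m crank '[{"offset":[0,0,0],"twist":[0,0,0]},{"offset":[0,0,0],"twist":[0,0,0]},{"offset":[0,0,0],"twist":[0,0,0]},{"offset":[0,0,-0.04],"twist":[0,0,0]},{"offset":[0,0,-0.10],"twist":[0,0,0]},{"offset":[0,0,-0.16],"twist":[0,0,0]},{"offset":[0,0,-0.21],"twist":[0,0,0]},{"offset":[0,0,-0.21],"twist":[0,0,0]}]' 0.65
python3 - <<'E'
from h import *
im=get_image("top");K,W=cam("top")
cv2.imwrite("pics/t2.png",cv2.resize(im[150:290,150:450,::-1],None,fx=2.6,fy=2.6,interpolation=cv2.INTER_CUBIC))
def red(im,box):
    h=cv2.cvtColor(im,cv2.COLOR_RGB2HSV)
    m=cv2.inRange(h,(0,150,70),(5,255,255))|cv2.inRange(h,(174,150,70),(180,255,255));k=np.zeros_like(m);x0,x1,y0,y1=box;k[y0:y1,x0:x1]=1;return m*k
ends=[]
m=red(im,(310,370,180,260));p=np.argwhere(m>0)[:,::-1];print(len(p),p.min(0),p.max(0),p.mean(0),ray(K,W,[p.mean(0)],.11))
im=get_image("side");K,W=cam("side")
m=red(im,(320,400,150,240));p=np.argwhere(m>0)[:,::-1];print(len(p),p.min(0),p.max(0),p.mean(0),ray(K,W,[p.mean(0)],.11))
E
```

```text
t: 31.0
tool_pos: [0.482, 0.4008, 0.2322]
tool_rot: [-3.122, -0.301, -0.016]
contact_force: [-0.3, 0.1, 0.3]
opening: 0.0559
grip_force: 0.0
87 [326 189] [347 193] [336.34482759 190.70114943] [[ 0.59792094 -0.09007416  0.11      ]]
226 [339 150] [399 205] [364.84955752 179.80088496] [[ 0.68350582 -0.0635964   0.11      ]]
```

View pics/t2.png

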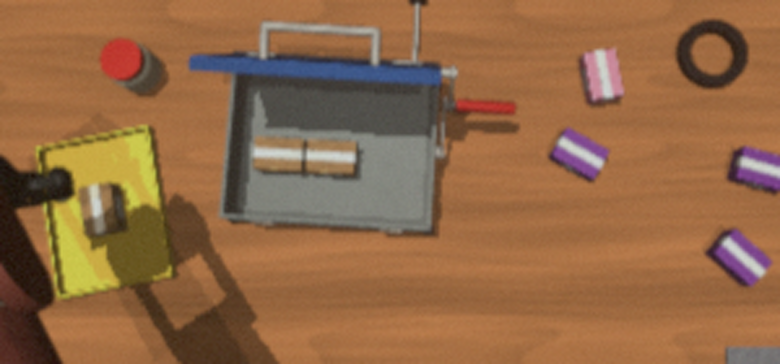

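All three cartons are sorted: two lie flat in the case, one flat in the tray, and the lid is still locked open. The red grip shows at about (336,191) in the top picture, world (0.598,-0.093), which fits the geometry given. Next I go round to its hinge side with the fingers shut.

```bash
python3 - <<'E'
from h import *
c=np.array([.558,.101]);X=np.array([.998,-.0645]);Y=np.array([.0645,.998])
p=c+.09*X-.208*Y;print(p)
go(.45,-.05,.30,-3.7);go(*p,.30,-3.7)
E
```

```text
[ 0.634404 -0.112389]
offset [-0.1148, 0.4352, -0.0746] twist [0.0, -0.1, -75.3]
offset [0.0543, 0.5316, -0.0745] twist [0.0, -0.1, -75.3]
```

```bash

python3 -m crank '[{"offset":[-0.015,0.06,-0.03],"twist":[0,0,-10]},{"offset":[-0.03,0.12,-0.06],"twist":[0,0,-20]},{"offset":[-0.05,0.175,-0.0745],"twist":[0,0,-30]},{"offset":[-0.065,0.235,-0.0745],"twist":[0,0,-40]},{"offset":[-0.08,0.295,-0.0745],"twist":[0,0,-50]},{"offset":[-0.095,0.35,-0.0745],"twist":[0,0,-60]},{"offset":[-0.11,0.41,-0.0745],"twist":[0,0,-70]},{"offset":[-0.10,0.46,-0.0745],"twist":[0,0,-75.3]},{"offset":[-0.05,0.49,-0.0745],"twist":[0,0,-75.3]},{"offset":[0,0.52,-0.0745],"twist":[0,0,-75.3]},{"offset":[0.054,0.532,-0.0745],"twist":[0,0,-75.3]},{"offset":[0.054,0.532,-0.0745],"twist":[0,0,-75.3]},{"offset":[0.054,0.532,-0.0745],"twist":[0,0,-75.3]}]' 0
python3 - <<'E'
from h import *
K,W=cam("wrist");im=get_image("wrist");cv2.imwrite("pics/w6.png",im[:,:,::-1])
p=[.6344,-.1124];go(*p,.088,-3.7);print(get_obs()["tool_rot"])
E
```

```text
t: 32.72
tool_pos: [0.6333, -0.1126, 0.297]
tool_rot: [-2.288, -2.146, 0.004]
contact_force: [-0.1, 0.2, 0.5]
opening: 0.0002
grip_force: 0.0
offset [0.0001, 0.0017, 0.2105] twist [-0.1, -0.0, 0.0]
[-2.29005771e+00 -2.14764572e+00  2.04254155e-03]
```

View pics/w6.png

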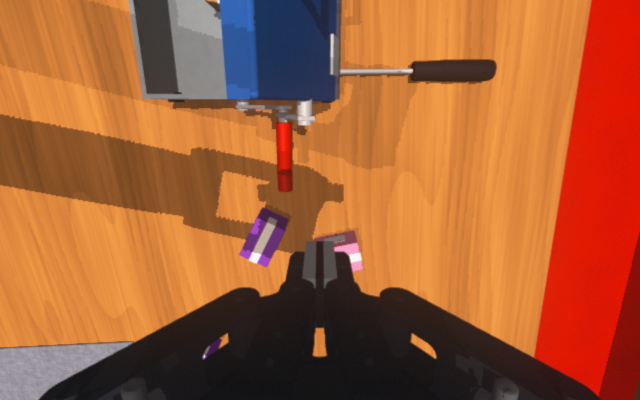

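The red grip runs from (285,122) to (286,190), and the closed fingers stand on its hinge side.

```bash
python3 - <<'E'
from h import *
K,W=cam("wrist");print(ray(K,W,[[285,122],[286,190]],.113))
E
python3 -m crank '[{"offset":[0,0.002,0.05],"twist":[0,0,0]},{"offset":[0,0.002,0.10],"twist":[0,0,0]},{"offset":[0,0.002,0.15],"twist":[0,0,0]},{"offset":[0,0.002,0.19],"twist":[0,0,0]},{"offset":[0,0.002,0.21],"twist":[0,0,0]},{"offset":[0,0.002,0.21],"twist":[0,0,0]}]' 0
```

```text
[[ 0.60148253 -0.05555623  0.113     ]
 [ 0.59587534 -0.12618323  0.113     ]]
t: 33.52
tool_pos: [0.635, -0.1126, 0.0893]
tool_rot: [-2.291, -2.148, 0.001]
contact_force: [0.1, -0.4, 0.9]
opening: -0.0001
grip_force: 0.0
```

```bash

python3 -m crank '[{"offset":[0.006,-0.006,0],"twist":[0,0,0]},{"offset":[0.006,-0.012,0],"twist":[0,0,0]},{"offset":[0.006,-0.018,0],"twist":[0,0,0]},{"offset":[0.006,-0.024,0],"twist":[0,0,0]},{"offset":[0.006,-0.030,0],"twist":[0,0,0]}]'
python3 -m crank '[{"offset":[0,-0.006,0],"twist":[0,0,0]},{"offset":[0,-0.012,0],"twist":[0,0,0]},{"offset":[0,-0.018,0],"twist":[0,0,0]},{"offset":[0,-0.024,0],"twist":[0,0,0]},{"offset":[0,-0.030,0],"twist":[0,0,0]},{"offset":[0,-0.036,0],"twist":[0,0,0]}]'
python3 - <<'E'
from h import *
im=get_image("side");cv2.imwrite("pics/s4.png",cv2.resize(im[80:300,180:460,::-1],None,fx=2.5,fy=2.5))
E
```

```text
t: 34.15
tool_pos: [0.6099, -0.1057, 0.0935]
tool_rot: [2.286, 2.143, 0.009]
contact_force: [3.4, -0.6, 2.7]
opening: -0.0
grip_force: 1.7
t: 34.9
tool_pos: [0.5754, -0.1034, 0.0967]
tool_rot: [2.285, 2.142, 0.012]
contact_force: [2.4, 3.4, 22.8]
opening: -0.0001
grip_force: 10.4
```

View pics/s4.png

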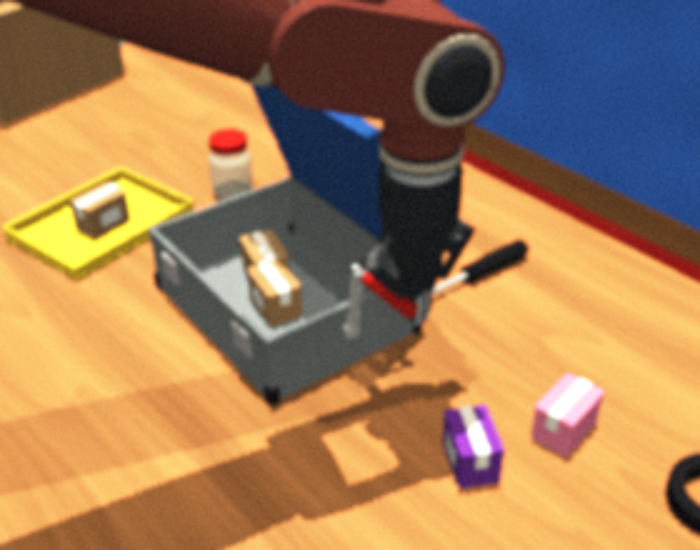

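The knee is past centre, but the grip has risen against the gripper's underside (23 N). I raise the tool and push on gently.

```bash

python3 -m crank '[{"offset":[0,0.002,-0.012],"twist":[0,0,0]},{"offset":[0,0,-0.022],"twist":[0,0,0]},{"offset":[0,-0.006,-0.025],"twist":[0,0,0]}]'
python3 -m crank '[{"offset":[0,-0.006,0],"twist":[0,0,0]},{"offset":[0,-0.012,0],"twist":[0,0,0]},{"offset":[0,-0.018,0],"twist":[0,0,0]}]'
```

```text
t: 35.33
tool_pos: [0.5639, -0.1023, 0.1145]
tool_rot: [-2.291, -2.148, 0.001]
contact_force: [0.2, -0.3, -0.6]
opening: 0.0002
grip_force: 0.0
t: 35.7
tool_pos: [0.5458, -0.101, 0.1142]
tool_rot: [-2.291, -2.148, 0.001]
contact_force: [1.1, 0.7, 0.3]
opening: -0.0
grip_force: 0.0
```

```bash

python3 -m crank '[{"offset":[0,-0.006,0],"twist":[0,0,0]},{"offset":[0,-0.012,0],"twist":[0,0,0]},{"offset":[0,-0.012,0],"twist":[0,0,0]},{"offset":[0,-0.012,0],"twist":[0,0,0]},{"offset":[0,-0.012,0],"twist":[0,0,0]},{"offset":[0,-0.012,0],"twist":[0,0,0]},{"offset":[0,-0.012,0],"twist":[0,0,0]},{"offset":[0,-0.012,0],"twist":[0,0,0]}]'
python3 - <<'E'
from h import *
im=get_image("side");cv2.imwrite("pics/s5.png",cv2.resize(im[80:300,180:460,::-1],None,fx=2.2,fy=2.2))
E
```

```text
t: 36.7
tool_pos: [0.5348, -0.1004, 0.1148]
tool_rot: [-2.292, -2.149, 0.0]
contact_force: [-0.8, 0.7, 0.1]
opening: -0.0002
grip_force: 0.0
```

View pics/s5.png

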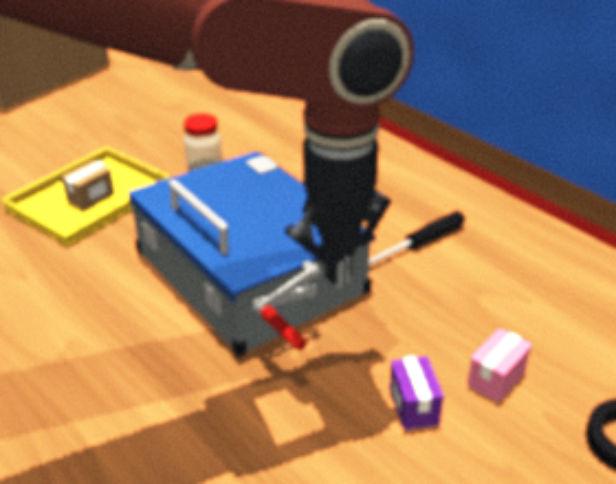

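The lid has sunk shut or nearly so. I raise the arm clear and check.

```bash

python3 -m crank '[{"offset":[-0.01,0.0,-0.05],"twist":[0,0,0]},{"offset":[-0.02,0,-0.10],"twist":[0,0,0]},{"offset":[-0.05,0,-0.15],"twist":[0,0,0]},{"offset":[-0.10,-0.02,-0.19],"twist":[0,0,0]},{"offset":[-0.16,-0.04,-0.19],"twist":[0,0,0]},{"offset":[-0.21,-0.06,-0.19],"twist":[0,0,0]},{"offset":[-0.21,-0.06,-0.19],"twist":[0,0,0]},{"offset":[-0.21,-0.06,-0.19],"twist":[0,0,0]},{"offset":[-0.21,-0.06,-0.19],"twist":[0,0,0]}]'
python3 - <<'E'
from h import *
a=get_image("side");b=get_image("top");K,W=cam("top")
blue=cv2.inRange(cv2.cvtColor(b,cv2.COLOR_RGB2HSV),(105,110,50),(125,255,255));print(rect(K,W,blue,.091))
o=cv2.imread("pics/side0.png")[:,:,::-1]
m=lambda i:cv2.inRange(cv2.cvtColor(i,cv2.COLOR_RGB2HSV),(105,110,50),(125,255,255))[145:215,230:350]>0
print("IoU lid side view vs shut at start",(m(a)&m(o)).sum()/(m(a)|m(o)).sum(),np.abs(a[140:250,235:350].astype(int)-o[140:250,235:350]).mean())
f=lambda i:cv2.resize(i[130:280,170:470,::-1],(600,300))
cv2.imwrite("pics/f.png",np.vstack([f(a),f(b)]));st()
E
```

```text
t: 37.88
tool_pos: [0.4619, -0.305, 0.3047]
tool_rot: [-2.29, -2.151, -0.0]
contact_force: [0.1, 0.3, 0.2]
opening: 0.0001
grip_force: 0.0
(array([0.5576169 , 0.10046742], dtype=float32), np.float32(0.26024795), np.float32(0.20130453), np.float32(86.4196))
IoU lid side view vs shut at start 0.9947030945079454 9.922002635046113
{'t': 37.975, 'tool_pos': [0.462, -0.305, 0.305], 'contact_force': [1.035, -0.206, -0.608], 'opening': -0.0, 'grip_force': 0.0}
```

View pics/f.png

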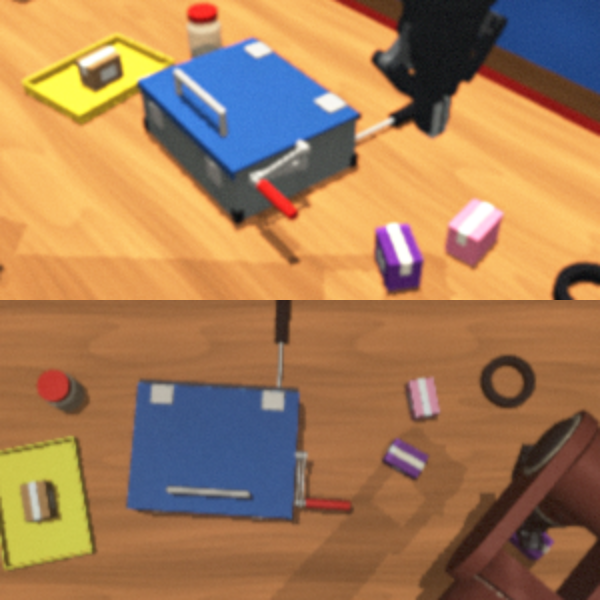

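The lid is shut exactly as at the start (outline overlap 0.995), the stay is folded, the empty carton lies flat in the tray, and the arm touches nothing.

```bash
python3 -c "
from station import *
print(finish_job())"
```

```text
the job is handed in; nothing more can be done
None
```

The job is handed in: the two full cartons lie flat side by side in the case, the one empty carton is flat in the yellow tray, the stay is folded with the lid fully shut, and the screwdriver, jar, tape and coloured look-alikes were not touched.

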